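# Lock the hold-down clamp of a laboratory shaker

### The job

The hex nut on the shaker's hold-down clamp is already set. Run the knurled lock nut above it down the stud and tighten it firmly against the hex nut, with the fibre washer squeezed between them, so that shaking cannot work it loose, but not so hard that the hex nut turns. Leave the other things on the bench where they are.

Things in the scene. Friction and masses are not known exactly. Their poses are not given: they have to be found in the camera images.
- shaker: White bench-top orbital shaker, 300 x 280 mm, fixed; origin under its centre at bench height, x away from its front panel, y along the clamp bar. Platform top at 116 mm. A 135 mm freezer box on it is held down by an aluminium bar, 30 mm wide, 232 mm long, top at 180 mm. The bar is pinned in a bracket (187 mm high) at its -y end; at its +y end it is on an upright steel stud at x = 0, y = 95 mm.
- stud_top (a point): Centre of the stud's upper end, 235 mm above the bench, on the common axis of the stud and both nuts. The stud is fixed, 16 mm in diameter, with a right-hand thread of 4 mm pitch. It rises 19 to 22 mm above the lock nut's rim.
- hexnut: Dark steel hex nut, 24 mm across flats, 13 mm high, on the stud, sitting on a 30 mm washer on the bar. Origin at the centre of its underside (183 mm above the bench), z up; it starts with its x axis parallel to the shaker's. It is set and must stay as it is: it resists up to about 0.8 N m and then begins to turn.
- washer_top (a point): Centre of the top of a hard black fibre washer, 26 mm across, nominally 2 mm thick, that lies on the hex nut (top nominally 15 mm above the hex nut's origin) and takes the lock nut's pressure. It is not quite even, so the lock nut meets it up to 0.6 mm higher or lower. It sinks 0.64 mm per rad as the lock nut is tightened.
- locknut: Round knurled steel lock nut already on the stud, 0.7 to 3.2 mm clear of the fibre washer; 39 mm in diameter, 14 mm high (plus a 27 mm boss, 2.5 mm, on top). Origin at the centre of its underside. It only screws along the thread: clockwise from above moves it down 0.64 mm per rad. It has to be turned 2.1 to 4.1 rad before it meets the washer.
- locknut_center (a point): Centre of the lock nut's gripping rim, on the stud's axis, 7 mm above its underside; grip the rim from above. The nut runs free at 0.06 N m. After it meets the washer on the hex nut it takes 0.3 to 0.4 N m to go on, and 1.5 N m more per rad as the washer is squeezed. It is well tightened at 0.5 to 0.65 N m, 0.12 to 0.2 rad past meeting; friction keeps it there when let go.
- tub: Clear sample tub with a white screw lid, 84 mm in diameter, 85 mm high, standing loose on the bench on the stud's side of the shaker; origin at the centre of its base.
- flask: Glass bottle with a yellow cap, 64 mm in diameter, 150 mm high, standing loose on the bench on the other side of the shaker; origin at the centre of its base.
- spanner: Steel spanner, 200 mm long, lying loose on the bench between the bottle and the shaker; origin at its middle, on the bench. Not needed.

How it is judged:
On the way:
1. the lock nut has been run 0.8 mm or more down the stud (distance of locknut_center from where it was at the start of the episode above 0.0008 m), for 0.05 s.
At the end, for the whole second after the job is handed in: The fibre washer is squeezed by at least 0.06 mm (the lock nut has been tightened at least 0.1 rad past meeting it, which takes 0.47 N m), and the hex nut stands within 0.1 rad (6 degrees) of its set angle (z of washer_top in the frame of hexnut below 0.014936 m and angle between the x axis of hexnut and the x axis of shaker, either way round below 0.1 rad); the robot touches nothing.
It fails at once if the hex nut turns by more than 0.1 rad (6 degrees) (angle between the x axis of hexnut and the x axis of shaker, either way round above 0.1 rad).
It fails at once if the tub, the bottle or the spanner is moved by more than 30 mm (distance of any of tub, flask, spanner from where it was at the start of the episode above 0.03 m).
It also fails if it takes over 51 s, if anything falls off the work surface, if the arm or the gripper's body presses on something with over 40 N, if the wrist force passes 120 N, or if a joint passes its speed limit or range.

### The arm

A 7-joint arm with a two-finger parallel gripper is mounted at the origin on the work surface. World frame = base frame: x ahead of the robot, y to its left, z up, the work surface at z = 0. Lengths are in m, angles in rad, forces in N, time in s.
With the tool pointing down it reaches from about 0.4 to 0.85 m from the base axis. Payload 10.4 kg.
Tool frame: the origin (TCP) lies midway between the tips of the shut fingers; the grasp point (between the pads) lies 19 mm behind it; z points along the fingers, y is the direction in which the jaws open and shut (so a half turn about z gives the same grasp; the last joint's range is limited). The gripper opens to 87 mm and grips with 3 to 60 N. Pads are 19 mm wide; open, the fingers measure 117 mm over their backs; the gripper's body (75 mm by 190 mm) begins 51 mm behind the grasp point.
Start: joints at [-1.192, 0.332, -0.065, 1.46, 0.022, 1.35, -0.088], TCP at [0.244, 0.575, 0.223] pointing down, gripper open.
Joint ranges: [-2.6, 2.6], [-0.5, 2.12], [-1.47, 1.34], [0.16, 2.42], [-1.27, 4.41], [0.06, 2.06], [-2.6, 2.6]. Speed limits (rad/s): [2.22, 2.22, 2.79, 2.79, 3.14, 3.14, 3.14].

### API

Orientations are given as a unit quaternion [x, y, z, w].
In Python, from bench import r gives the robot as it stands.
- The arm moves only by the tool step_arm, never from a script. Its argument "increments" is a list of rows, each a list of 2 entries, a list of its own where there are three numbers: the shift along the tool's x, y, z in m, then the turn, a rotation vector about the tool's x, y, z in rad. A call has 1 to 5 rows; each row is the pose to reach, as a shift and turn from the pose measured when the call began, along the tool's axes at that moment; what a row does not reach only later rows make up. A row lasts 1/10 s, in which the tool goes at most 50 mm and 8.59 degrees, less where a joint would pass 70% of its speed; a pose out of reach is approached as far as the arm can. A call with a gripper value outside its range is refused whole. "hand" is the closure, from -1 (fully open) to 1 (shut), so that 0 is half open, set as the call begins (left out, the last holds). The fingers move at their own pace and stop on an object; "grip_force" is the grip in N (left out, the last holds). Time passes only in rows, so rows that repeat a pose let the fingers close. It gives the time, the measured TCP pose, the force and the opening at its end, in the units of the state.
- r.read_state(): the state, without advancing time (a new reading comes with each control period).
- r.camera(name): name is "scene" or "top" or "wrist"; returns a dict with "pixels" (420x560x3 uint8, blue, green, red), "camera_matrix" (3x3 intrinsics, pixels), "extrinsics" (4x4, takes a point from camera to world coordinates). Camera axes: x right, y up, looking along -z (the intrinsics and any distortion apply to the point x, -y, -z); pixel columns grow to the right and rows downward; lengths in m; the calibration is good to about 2 mm. A picture is of the moment at which its call begins. There is no depth.
- r.close_job(): hands the job in, once; it reports no verdict.
The state is a dict: "time": time; "joint_positions": joint angles; "joint_vel": joint speeds; "joint_torque": joint torques, N m; "ee_pos": TCP position; "eef_rot": TCP orientation; "ft_force": force on the tool from outside, world axes, zero at the start; "torque": the same for the moment, N m; "width": finger opening in m.
Only numpy, scipy, OpenCV 4.12 (cv2) and the standard library are available. Lean on these libraries where they do the work, as an engineer would, in place of code of your own. Each camera call takes 0.05 s, during which the arm holds its last target.

## Working session

There is one attempt and no reset: what is moved stays moved. The work goes in short steps, Python scripts to look and compute and a tool call to move; the robot and the scene stay as the last step left them, time stands still between calls to the robot, and variables do not carry over. Pictures are saved under pics/ and viewed, and the job is handed in when it is done.

Besides the shell and the picture viewer there is one more tool, called as name([rows], argument=value, ...), one row to a line, values as JSON. step_arm: Moves the arm, as the interface text tells. Its arguments: {"type":"object","properties":{"increments":{"type":"array"},"hand":{"type":"number"},"grip_force":{"type":"number"}},"required":["increments"]}

```bash
mkdir -p pics; ls; python3 - <<'E'
from bench import r
import cv2,json,numpy as np
s=r.read_state();print({k:np.round(v,4).tolist() for k,v in s.items()})
for n in("scene","top","wrist"):
    c=r.camera(n);cv2.imwrite(f"pics/{n}0.png",c["pixels"]);np.savez(f"pics/{n}0.npz",**c)
    print(n,np.round(c["camera_matrix"],1).tolist(),np.round(c["extrinsics"],4).tolist(),[k for k in c])
E
```

```text
pics
{'time': 0.0, 'joint_positions': [-1.1916, 0.3329, -0.0647, 1.4609, 0.0216, 1.3499, -0.0885], 'joint_vel': [-0.0, -0.001, 0.0016, 0.0005, 0.0008, 0.0, -0.0006], 'joint_torque': [-0.0002, -62.3242, 0.0244, -38.9909, -0.0612, 0.0397, 0.0001], 'ee_pos': [0.2443, 0.5749, 0.2217], 'eef_rot': [0.1995, 0.9799, -0.0007, -0.0001], 'ft_force': [0.292, -0.3388, 0.2376], 'torque': [-0.0026, 0.0596, -0.0308], 'width': 0.0872}
scene [[380.3, 0.0, 279.7], [0.0, 380.3, 207.1], [0.0, 0.0, 1.0]] [[-0.7548, -0.4382, 0.488, 1.0386], [0.6558, -0.4913, 0.5732, 0.5468], [-0.0115, 0.7527, 0.6582, 0.8301], [0.0, 0.0, 0.0, 1.0]] ['pixels', 'camera_matrix', 'extrinsics']
top [[394.4, 0.0, 276.1], [0.0, 394.4, 208.3], [0.0, 0.0, 1.0]] [[-0.0291, 0.9962, -0.0816, 0.4477], [-0.9995, -0.0282, 0.0126, -0.0067], [0.0103, 0.0819, 0.9966, 1.1179], [0.0, 0.0, 0.0, 1.0]] ['pixels', 'camera_matrix', 'extrinsics']
wrist [[339.8, 0.0, 275.5], [0.0, 339.8, 211.8], [0.0, 0.0, 1.0]] [[0.3905, -0.8852, -0.2527, 0.1759], [0.9206, 0.3752, 0.1081, 0.6049], [-0.0009, -0.2748, 0.9615, 0.3854], [0.0, 0.0, 0.0, 1.0]] ['pixels', 'camera_matrix', 'extrinsics']
```

View pics/scene0.png

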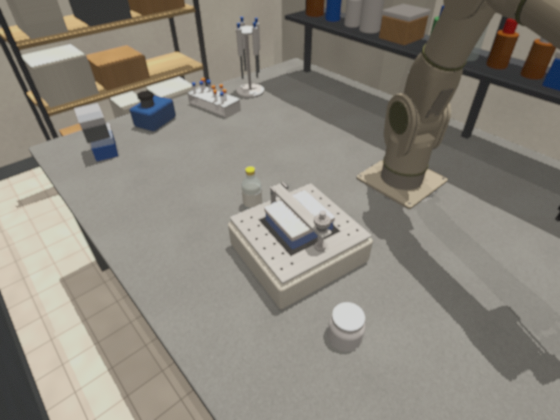

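View pics/top0.png

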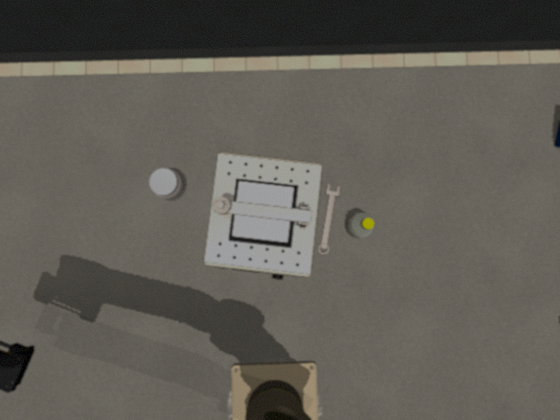

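View pics/wrist0.png

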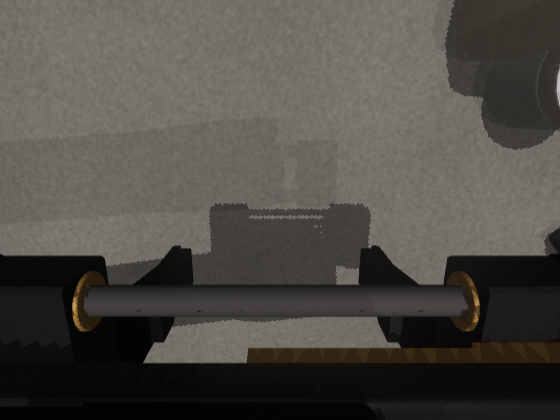

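The scene view shows the shaker, with the lock nut at about (322,220). In the top view the nut is near (222,204), the tub at (165,183) and the bottle at (363,225). I'll zoom in on the nut.

```bash
python3 - <<'E'
import cv2,numpy as np
a=cv2.imread("pics/scene0.png")[195:255,285:360];b=cv2.imread("pics/top0.png")[180:230,190:330]
cv2.imwrite("pics/z1.png",cv2.resize(a,None,fx=8,fy=8,interpolation=cv2.INTER_CUBIC))
cv2.imwrite("pics/z2.png",cv2.resize(b,None,fx=5.5,fy=5.5,interpolation=cv2.INTER_CUBIC))
E
```

```text
(no output)
```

View pics/z1.png

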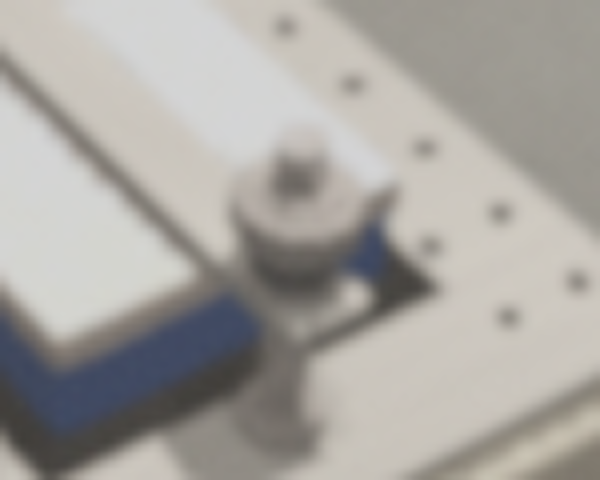

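View pics/z2.png

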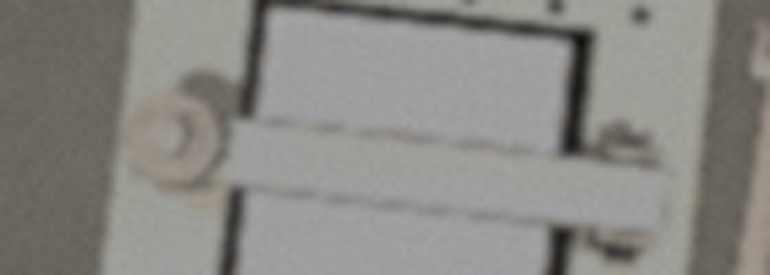

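In the zooms, the scene view has the stud top at about (322.4,213) and the nut rim's top ellipse centred near (322.5,219.5). The top view has the nut's rim circle centred near (221.9,205.5).

```bash
cat > h.py <<'E'
import numpy as np,cv2
def ray(c,p):
    K=c["camera_matrix"];E=c["extrinsics"];d=np.array([(p[0]-K[0,2])/K[0,0],-(p[1]-K[1,2])/K[1,1],-1.])
    return E[:3,3],E[:3,:3]@d
def onz(c,p,z):
    o,d=ray(c,p);return o+d*(z-o[2])/d[2]
def proj(c,X):
    E=c["extrinsics"];q=E[:3,:3].T@(np.array(X)-E[:3,3]);K=c["camera_matrix"]
    return np.array([K[0,2]-K[0,0]*q[0]/q[2],K[1,2]+K[1,1]*q[1]/q[2]])
E
python3 - <<'E'
from h import *
from scipy.spatial.transform import Rotation as R
t=np.load("pics/top0.npz");s=np.load("pics/scene0.npz")
print("rim top",onz(t,(221.9,205.5),.213)); print("stud scene",onz(s,(322.4,213),.235),"rim scene",onz(s,(322.3,219.8),.213))
# platform corners from top
g=t["pixels"];hsv=cv2.cvtColor(g,cv2.COLOR_BGR2HSV);m=((hsv[...,2]>150)).astype(np.uint8);m=cv2.morphologyEx(m,cv2.MORPH_CLOSE,np.ones((5,5)))
cs,_=cv2.findContours(m,0,2);
for c in sorted(cs,key=cv2.contourArea)[-4:]:
    b=cv2.boxPoints(cv2.minAreaRect(c));print(cv2.contourArea(c),b.round(1).tolist())
    print([onz(t,p,.116).round(3).tolist() for p in b])
print("tub",onz(t,(163,181),.085),"flask",onz(t,(368,224),.15))
print(R.from_quat([0.1995,0.9799,-0.0007,-0.0001]).as_matrix().round(3))
E
```

```text
rim top [0.53177777 0.10625288 0.213     ]
stud scene [0.53675866 0.11074165 0.235     ] rim scene [0.53567327 0.1112674  0.213     ]
271.0 [[303.29998779296875, 370.29998779296875], [314.70001220703125, 369.8999938964844], [316.6000061035156, 419.0], [305.20001220703125, 419.3999938964844]]
[[0.127, -0.075, 0.116], [0.127, -0.103, 0.116], [0.01, -0.103, 0.116], [0.01, -0.075, 0.116]]
430.5 [[151.0, 169.0], [174.0, 169.0], [174.0, 193.0], [151.0, 193.0]]
[[0.64, 0.298, 0.116], [0.638, 0.239, 0.116], [0.576, 0.24, 0.116], [0.578, 0.298, 0.116]]
5726.5 [[-0.30000001192092896, 63.599998474121094], [559.0, 50.099998474121094], [559.2999877929688, 61.70000076293945], [0.0, 75.19999694824219]]
[[0.929, 0.69, 0.116], [0.93, -0.783, 0.116], [0.898, -0.781, 0.116], [0.898, 0.689, 0.116]]
11268.0 [[204.3000030517578, 263.20001220703125], [217.10000610351562, 153.1999969482422], [321.5, 165.39999389648438], [308.70001220703125, 275.3999938964844]]
[[0.396, 0.165, 0.116], [0.676, 0.128, 0.116], [0.637, -0.14, 0.116], [0.358, -0.096, 0.116]]
tub [0.61285599 0.27601043 0.085     ] flask [ 0.48180343 -0.24392377  0.15      ]
[[-0.92   0.391 -0.   ]
 [ 0.391  0.92  -0.001]
 [-0.    -0.001 -1.   ]]
```

step_arm([
  [[-0.036,-0.025,-0.016],[0,0,0]],
  [[-0.072,-0.05,-0.032],[0,0,0]],
  [[-0.108,-0.076,-0.048],[0,0,0]],
  [[-0.144,-0.101,-0.064],[0,0,0]],
  [[-0.18,-0.126,-0.08],[0,0,0]],
], hand=-1)

```text
time: 0.65
ee_pos: [0.3613, 0.3869, 0.3026]
eef_rot: [0.2, 0.98, -0.001, -0.0]
ft_force: [1.1, 0.0, 0.5]
width: 0.087
```

```bash
python3 - <<'E'
from bench import r
import numpy as np
s=r.read_state();print({k:np.round(v,3).tolist() for k,v in s.items() if k in("joint_positions","ee_pos","eef_rot","time","ft_force","torque")})
E
```

```text
{'time': 0.65, 'joint_positions': [-0.957, 0.088, 0.055, 1.586, -0.005, 1.468, 0.267], 'ee_pos': [0.361, 0.387, 0.303], 'eef_rot': [0.2, 0.98, -0.001, -0.0], 'ft_force': [1.122, 0.042, 0.521], 'torque': [0.031, -0.104, -0.034]}
```

step_arm([
  [[-0.038,-0.026,0],[0,0,0]],
  [[-0.076,-0.053,0],[0,0,0]],
  [[-0.114,-0.08,0],[0,0,0]],
  [[-0.152,-0.107,0],[0,0,0]],
  [[-0.19,-0.133,0],[0,0,0]],
])

```text
time: 1.15
ee_pos: [0.4848, 0.1882, 0.3028]
eef_rot: [0.2, 0.98, -0.0, -0.0]
ft_force: [1.3, 0.5, 0.6]
width: 0.0872
```

step_arm([
  [[-0.03,-0.02,0],[0,0,0]],
  [[-0.06,-0.041,0],[0,0,0]],
  [[-0.078,-0.055,0],[0,0,0]],
  [[-0.078,-0.055,0],[0,0,0]],
])

```text
time: 1.55
ee_pos: [0.5362, 0.1032, 0.3026]
eef_rot: [0.202, 0.979, -0.001, 0.0]
ft_force: [0.2, 0.4, -0.3]
width: 0.087
```

```bash
cat > look.py <<'E'
from bench import r
import numpy as np,cv2,sys
n=sys.argv[1];c=r.camera("wrist");cv2.imwrite(f"pics/{n}.png",c["pixels"]);np.savez(f"pics/{n}.npz",**c)
s=r.read_state();print({k:np.round(v,3).tolist() for k,v in s.items() if k in("joint_positions","ee_pos","eef_rot","time","ft_force","torque","width")})
E
python3 look.py w1
```

```text
{'time': 1.6, 'joint_positions': [-0.599, 0.12, 0.355, 1.561, -0.041, 1.47, 0.923], 'ee_pos': [0.535, 0.106, 0.303], 'eef_rot': [0.201, 0.98, -0.001, -0.0], 'ft_force': [-0.015, 0.219, -0.34], 'torque': [0.08, -0.032, -0.012], 'width': 0.087}
```

View pics/w1.png

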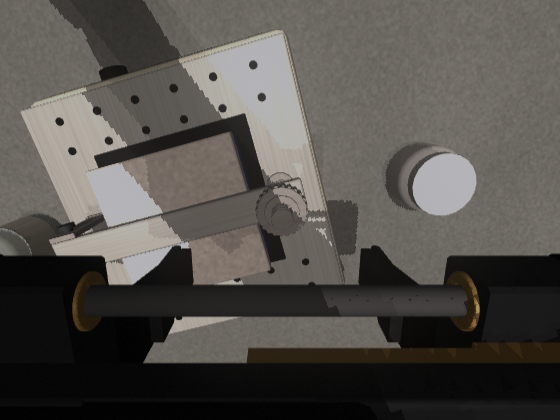

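```bash
python3 - <<'E'
import cv2
a=cv2.imread("pics/w1.png")[165:255,230:335]
cv2.imwrite("pics/z3.png",cv2.resize(a,None,fx=6,fy=6,interpolation=cv2.INTER_CUBIC))
E
```

```text
(no output)
```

View pics/z3.png

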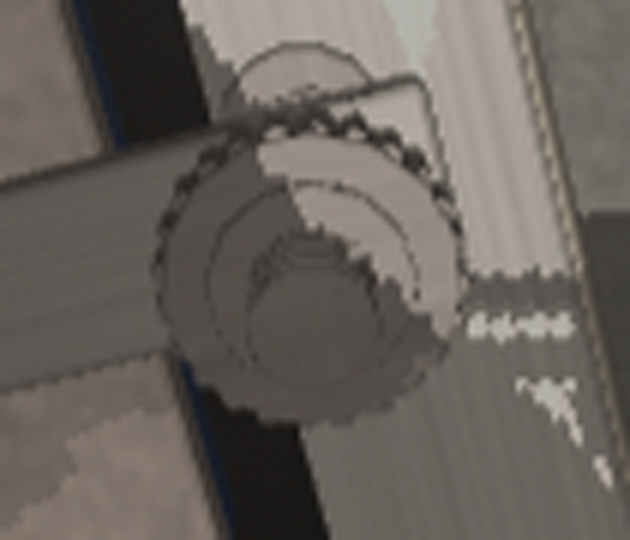

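The wrist view shows the nut well: stud-top circle centre at (282.3,218), boss circle at (282.2,212.8) and rim face centre at (281.8,211.7).

```bash
python3 - <<'E'
from h import *
c=np.load("pics/w1.npz");print(c["extrinsics"].round(3).tolist())
print(onz(c,(282.3,218),.235),onz(c,(282.2,212.8),.217),onz(c,(281.8,211.7),.2145))
# TCP check: finger symmetry
print(proj(c,[.535,.106,.303]),proj(c,[.535,.106,.322]))
t=np.load("pics/top0.npz");s=np.load("pics/scene0.npz")
print(proj(t,[.533,.108,.235]),proj(s,[.533,.108,.235]))
E
```

```text
[[0.396, -0.883, -0.252, 0.468], [0.918, 0.38, 0.111, 0.134], [-0.002, -0.275, 0.961, 0.466], [0.0, 0.0, 0.0, 1.0]]
[0.53467711 0.10977779 0.235     ] [0.53602345 0.10946164 0.217     ] [0.53577287 0.10927952 0.2145    ]
[278.12030079 259.5599095 ] [278.34318965 276.27364249]
[219.870574   204.10790453] [322.68050529 211.6978285 ]
```

step_arm([
  [[0,0,0],[0,0,-0.15]],
  [[0,0,0],[0,0,-0.3]],
  [[0,0,0],[0,0,-0.45]],
  [[0,0,0],[0,0,-0.6]],
  [[0,0,0],[0,0,-0.75]],
])

```text
time: 2.1
ee_pos: [0.5347, 0.1073, 0.3024]
eef_rot: [-0.176, 0.984, -0.0, -0.001]
ft_force: [-0.0, 0.7, 0.3]
width: 0.0873
```

step_arm([
  [[0,0,0],[0,0,-0.15]],
  [[0,0,0],[0,0,-0.3]],
  [[0,0,0],[0,0,-0.45]],
  [[0,0,0],[0,0,-0.6]],
  [[0,0,0],[0,0,-0.7]],
])

```text
time: 2.6
ee_pos: [0.534, 0.1089, 0.3023]
eef_rot: [-0.506, 0.862, 0.0, -0.001]
ft_force: [-0.4, -0.8, -0.7]
width: 0.0871
```

```bash
python3 look.py w2; python3 - <<'E'
import cv2
a=cv2.imread("pics/w2.png")[165:255,230:335]
cv2.imwrite("pics/z4.png",cv2.resize(a,None,fx=6,fy=6,interpolation=cv2.INTER_CUBIC))
E
```

```text
{'time': 2.65, 'joint_positions': [-0.526, 0.12, 0.267, 1.558, -0.032, 1.47, 2.38], 'ee_pos': [0.534, 0.109, 0.302], 'eef_rot': [-0.509, 0.861, 0.0, -0.001], 'ft_force': [0.674, -0.888, 0.238], 'torque': [0.12, 0.127, 0.025], 'width': 0.087}
```

View pics/z4.png

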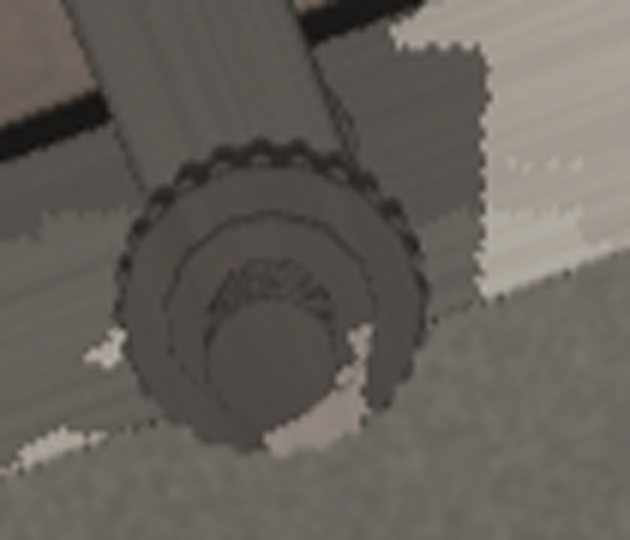

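After the turn, the stud top is centred at (275.2,225.5) and the rim at (275.3,216.2).

```bash
python3 - <<'E'
from h import *
from scipy.spatial.transform import Rotation as R
from bench import r
c=np.load("pics/w2.npz")
a=onz(c,(275.2,225.3),.235);b=onz(c,(275.3,216.2),.2145);print(a,b)
s=r.read_state();M=R.from_quat(s["eef_rot"]).as_matrix();p=np.array(s["ee_pos"]);print(p,M.round(3))
for z in (a,b,[.5353,.1096,.2145]):print(M.T@(np.array(z)-p))
# same in tool frame for view 1
M1=R.from_quat([.201,.98,-.001,0]).as_matrix();print("v1",M1.T@(np.array([.5353,.1096,.2145])-[.535,.106,.303]))
E
```

```text
[0.53528469 0.10987871 0.235     ] [0.53488511 0.10934216 0.2145    ]
[0.53403648 0.10893449 0.30225353] [[-0.483 -0.876 -0.002]
 [-0.876  0.483 -0.001]
 [ 0.001  0.001 -1.   ]]
[-0.00152072 -0.00073241  0.06725056]
[-0.00088579 -0.00067038  0.08775155]
[-0.00131185 -0.00090929  0.08775064]
v1 [0.00117689 0.00360075 0.08849265]
```

Both views agree on the stud axis at about (0.535,0.1096). I'll centre the tool on it and descend with the gripper open.

step_arm([
  [[-0.0013,-0.0008,0.015],[0,0,0]],
  [[-0.0013,-0.0008,0.04],[0,0,0]],
  [[-0.0013,-0.0008,0.065],[0,0,0]],
  [[-0.0013,-0.0008,0.08],[0,0,0]],
  [[-0.0013,-0.0008,0.08],[0,0,0]],
])

```text
time: 3.15
ee_pos: [0.5336, 0.1105, 0.2201]
eef_rot: [-0.508, 0.861, 0.001, -0.003]
ft_force: [-0.4, -0.1, 0.6]
width: 0.0868
```

```bash
python3 look.py w3; python3 - <<'E'
from h import *
from scipy.spatial.transform import Rotation as R
from bench import r
s=r.read_state();M=R.from_quat(s["eef_rot"]).as_matrix();print(M.T@(np.array([.5352,.1096,.188])-s["ee_pos"]))
E
```

```text
{'time': 3.2, 'joint_positions': [-0.522, 0.157, 0.262, 1.685, -0.042, 1.309, 2.386], 'ee_pos': [0.534, 0.111, 0.222], 'eef_rot': [-0.508, 0.861, 0.001, -0.002], 'ft_force': [0.345, -0.475, 0.871], 'torque': [0.069, 0.041, -0.037], 'width': 0.087}
[ 0.0003502  -0.00122     0.03371858]
```

View pics/w3.png

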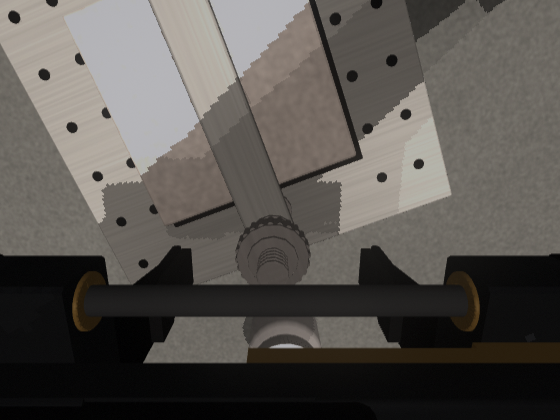

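The nut sits between the fingers, at x≈272 against a mid-line of about 276, which matches the 1 mm y offset. I'll descend to grip height.

step_arm([
  [[0.0003,-0.0012,0.01],[0,0,0]],
  [[0.0003,-0.0012,0.022],[0,0,0]],
  [[0.0003,-0.0012,0.034],[0,0,0]],
  [[0.0003,-0.0012,0.034],[0,0,0]],
  [[0.0003,-0.0012,0.034],[0,0,0]],
])

```text
time: 3.7
ee_pos: [0.5351, 0.1096, 0.1875]
eef_rot: [-0.508, 0.861, 0.001, -0.002]
ft_force: [0.0, 0.9, 0.5]
width: 0.087
```

```bash
cat > st.py <<'E'
from bench import r
import numpy as np
from scipy.spatial.transform import Rotation as R
s=r.read_state();M=R.from_quat(s["eef_rot"]).as_matrix()
print({k:np.round(v,3).tolist() for k,v in s.items() if k in("joint_positions","ft_force","torque","width","time")})
print("pos",np.round(s["ee_pos"],4),"yaw",np.arctan2(M[1,0],M[0,0]).round(4),"offset to axis in tool",(M.T@(np.array([.5352,.1096,.188])-s["ee_pos"])).round(4),"rv",(R.from_quat(s["eef_rot"])*R.from_euler('x',np.pi)).as_rotvec().round(3),"F tool",(M.T@s["ft_force"]).round(2))
E
python3 st.py
```

```text
{'time': 3.7, 'joint_positions': [-0.517, 0.182, 0.261, 1.73, -0.049, 1.24, 2.393], 'ft_force': [0.007, 0.867, 0.5], 'torque': [0.055, 0.074, -0.054], 'width': 0.087}
pos [0.5351 0.1096 0.1875] yaw -2.0749 offset to axis in tool [-0.0001 -0.0001 -0.0005] rv [-5.000e-03  1.000e-03 -2.075e+00] F tool [-0.76  0.41 -0.5 ]
```

step_arm([
  [[0,0,0],[0,0,0]],
  [[0,0,0],[0,0,0]],
  [[0,0,0],[0,0,0]],
  [[0,0,0],[0,0,0]],
  [[0,0,0],[0,0,0]],
], hand=1, grip_force=45)

```text
time: 4.2
ee_pos: [0.5351, 0.1096, 0.1876]
eef_rot: [-0.508, 0.861, 0.001, -0.002]
ft_force: [-1.0, -0.4, -0.1]
width: 0.0549
```

```bash
python3 st.py
```

```text
{'time': 4.2, 'joint_positions': [-0.517, 0.182, 0.261, 1.73, -0.049, 1.24, 2.393], 'ft_force': [-0.992, -0.402, -0.086], 'torque': [0.05, 0.075, 0.03], 'width': 0.055}
pos [0.5351 0.1096 0.1876] yaw -2.075 offset to axis in tool [-0.0001 -0.0001 -0.0004] rv [-5.000e-03  1.000e-03 -2.075e+00] F tool [0.83 0.67 0.09]
```

step_arm([
  [[0,0,0],[0,0,0]],
  [[0,0,0],[0,0,0]],
  [[0,0,0],[0,0,0]],
  [[0,0,0],[0,0,0]],
  [[0,0,0],[0,0,0]],
])

```text
time: 4.7
ee_pos: [0.535, 0.1097, 0.1876]
eef_rot: [-0.508, 0.861, 0.001, -0.002]
ft_force: [-2.0, -0.0, 1.8]
width: 0.0376
```

```bash
python3 st.py
```

```text
{'time': 4.7, 'joint_positions': [-0.517, 0.182, 0.261, 1.73, -0.05, 1.24, 2.393], 'ft_force': [-2.039, -0.017, 1.812], 'torque': [0.146, 0.498, 0.021], 'width': 0.038}
pos [0.535  0.1097 0.1876] yaw -2.0748 offset to axis in tool [-0.     -0.0002 -0.0004] rv [-5.000e-03  2.000e-03 -2.075e+00] F tool [ 1.    1.78 -1.8 ]
```

The nut is gripped with only about 2 N of side force. I'll turn it clockwise and follow the thread down.

step_arm([
  [[0,0,0.0001],[0,0,0.13]],
  [[0,0,0.0002],[0,0,0.26]],
  [[0,0,0.0003],[0,0,0.39]],
  [[0,0,0.0004],[0,0,0.52]],
  [[0,0,0.0004],[0,0,0.65]],
])

```text
time: 5.2
ee_pos: [0.5354, 0.1093, 0.1873]
eef_rot: [-0.204, 0.979, -0.0, -0.002]
ft_force: [1.2, -2.2, 0.2]
width: 0.0373
```

```bash
python3 st.py
```

```text
{'time': 5.2, 'joint_positions': [-0.569, 0.183, 0.32, 1.733, -0.06, 1.239, 1.748], 'ft_force': [1.17, -2.215, 0.225], 'torque': [-0.16, -0.253, 0.057], 'width': 0.037}
pos [0.5354 0.1093 0.1873] yaw -2.7305 offset to axis in tool [ 0.      0.0004 -0.0007] rv [-5.000e-03 -1.000e-03 -2.731e+00] F tool [-0.19 -2.5  -0.23]
```

step_arm([
  [[0,0.0002,0.0001],[0,0,0.13]],
  [[0,0.0002,0.0002],[0,0,0.26]],
  [[0,0.0002,0.0003],[0,0,0.39]],
  [[0,0.0002,0.0004],[0,0,0.52]],
  [[0,0.0002,0.0004],[0,0,0.65]],
])

```text
time: 5.7
ee_pos: [0.5355, 0.1085, 0.1868]
eef_rot: [0.122, 0.993, -0.001, -0.001]
ft_force: [0.6, -2.3, 1.1]
width: 0.0375
```

```bash
python3 st.py
```

```text
{'time': 5.7, 'joint_positions': [-0.621, 0.185, 0.381, 1.737, -0.071, 1.237, 1.103], 'ft_force': [0.616, -2.305, 1.134], 'torque': [-0.533, -0.054, -0.017], 'width': 0.037}
pos [0.5355 0.1085 0.1868] yaw 2.8966 offset to axis in tool [ 0.0006  0.001  -0.0012] rv [0.004 0.004 2.897] F tool [-1.15 -2.09 -1.13]
```

step_arm([
  [[0,0,0.0001],[0,0,0.13]],
  [[0,0,0.0002],[0,0,0.26]],
  [[0,0,0.0003],[0,0,0.39]],
  [[0,0,0.0004],[0,0,0.52]],
  [[0,0,0.0004],[0,0,0.6]],
])

```text
time: 6.2
ee_pos: [0.5353, 0.1079, 0.1864]
eef_rot: [0.413, 0.911, -0.002, -0.001]
ft_force: [-2.9, -1.6, 1.9]
width: 0.0373
```

```bash
python3 st.py
```

```text
{'time': 6.2, 'joint_positions': [-0.672, 0.187, 0.439, 1.74, -0.082, 1.237, 0.508], 'ft_force': [-2.875, -1.615, 1.862], 'torque': [-0.461, 0.528, 0.018], 'width': 0.037}
pos [0.5353 0.1079 0.1864] yaw 2.2911 offset to axis in tool [ 0.0014  0.001  -0.0016] rv [0.003 0.006 2.291] F tool [ 0.68 -3.23 -1.85]
```

```bash
python3 look.py w4;python3 st.py|tail -1
```

```text
{'time': 6.25, 'joint_positions': [-0.672, 0.188, 0.439, 1.74, -0.082, 1.237, 0.504], 'ee_pos': [0.535, 0.108, 0.186], 'eef_rot': [0.414, 0.91, -0.002, -0.001], 'ft_force': [-1.797, -2.404, 2.458], 'torque': [-0.53, 0.456, 0.004], 'width': 0.037}
pos [0.5353 0.1079 0.1864] yaw 2.2876 offset to axis in tool [ 0.0014  0.001  -0.0016] rv [0.003 0.006 2.288] F tool [-0.63 -2.95 -2.44]
```

View pics/w4.png

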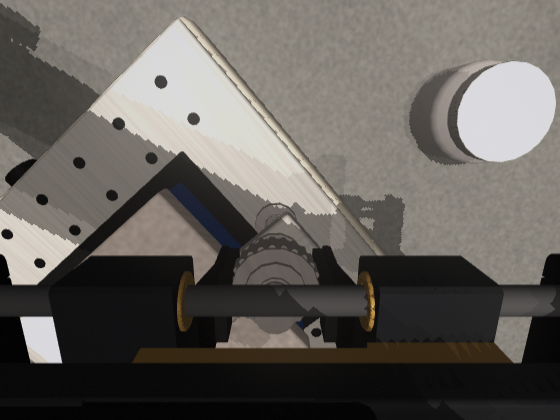

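step_arm([
  [[0.0007,0,0.0001],[0,0,0.05]],
  [[0.0014,0,0.0001],[0,0,0.1]],
  [[0.0014,0,0.0001],[0,0,0.15]],
  [[0.0014,0,0.0001],[0,0,0.15]],
])

```text
time: 6.65
ee_pos: [0.535, 0.1079, 0.1864]
eef_rot: [0.481, 0.877, -0.002, -0.0]
ft_force: [1.6, -5.2, -0.7]
width: 0.0375
```

```bash
cat > t.py <<'E'
from bench import r
import numpy as np
from scipy.spatial.transform import Rotation as R
s=r.read_state();M=R.from_quat(s["eef_rot"]).as_matrix()
y=np.arctan2(M[1,0],M[0,0]);tt=(-2.0748-y)%(2*np.pi)
print("t",round(s["time"],2),"turned",round(tt,3),"T",np.round(s["torque"],3),"jt7",round(s["joint_torque"][6],3),"j7",round(s["joint_positions"][6],3),"w",round(s["width"],4),"pos",np.round(s["ee_pos"],4),"off",(M.T@(np.array([.5352,.1096,.188])-s["ee_pos"])).round(4),"Ft",(M.T@s["ft_force"]).round(1))
E
python3 t.py
```

```text
t 6.65 turned 2.071 T [-0.994 -0.508  0.023] jt7 -0.887 j7 0.355 w 0.0375 pos [0.535  0.1079 0.1864] off [ 0.0013  0.0011 -0.0016] Ft [-5.2 -1.4  0.7]
```

step_arm([
  [[0,0,0.0001],[0,0,0.05]],
  [[0,0,0.0001],[0,0,0.1]],
  [[0,0,0.0001],[0,0,0.15]],
  [[0,0,0.0001],[0,0,0.15]],
])

```text
time: 7.05
ee_pos: [0.535, 0.1077, 0.1862]
eef_rot: [0.545, 0.838, -0.003, 0.0]
ft_force: [-0.9, -1.6, 0.6]
width: 0.0376
```

```bash
python3 t.py; python3 - <<'E'
import numpy as np
y=np.array([-2.0748,-2.7305,2.8966,2.2911]);P=np.array([[.535,.1097],[.5354,.1093],[.5355,.1085],[.5353,.1079]])
A=[];b=[]
for t,p in zip(y,P):
    # tool x=(c,s), tool y=(s,-c)
    A+= [[1,0,np.cos(t),np.sin(t)],[0,1,np.sin(t),-np.cos(t)]];b+=list(p)
x,res,*_=np.linalg.lstsq(np.array(A),np.array(b),rcond=None);print(x,res)
E
```

```text
t 7.05 turned 2.22 T [-0.539  0.038 -0.025] jt7 -0.883 j7 0.209 w 0.0376 pos [0.535  0.1077 0.1862] off [ 0.0016  0.001  -0.0018] Ft [-1.  -1.5 -0.6]
[ 5.34468084e-01  1.08714778e-01 -1.10551527e-03  7.59607975e-05] [1.97397463e-08]
```

step_arm([
  [[0,0,0.0001],[0,0,0.05]],
  [[0,-0.0001,0.0001],[0,0,0.1]],
  [[0,-0.0002,0.0001],[0,0,0.15]],
  [[0,-0.0002,0.0001],[0,0,0.15]],
])

```text
time: 7.45
ee_pos: [0.5348, 0.1076, 0.1861]
eef_rot: [0.606, 0.796, -0.003, 0.0]
ft_force: [0.5, -3.0, 0.2]
width: 0.0374
```

```bash
python3 t.py
```

```text
t 7.45 turned 2.368 T [-0.417  0.018 -0.037] jt7 -0.883 j7 0.064 w 0.0374 pos [0.5348 0.1076 0.1861] off [ 0.0018  0.001  -0.0019] Ft [-3.1 -0.3 -0.2]
```

step_arm([
  [[0,0,0.0001],[0,0,0.05]],
  [[0,-0.0001,0.0001],[0,0,0.1]],
  [[0,-0.0002,0.0001],[0,0,0.15]],
  [[0,-0.0002,0.0001],[0,0,0.15]],
])

```text
time: 7.85
ee_pos: [0.5346, 0.1075, 0.186]
eef_rot: [0.663, 0.749, -0.003, 0.001]
ft_force: [-0.2, -1.0, 0.7]
width: 0.0374
```

```bash
python3 t.py
```

```text
t 7.85 turned 2.515 T [-0.416 -0.008 -0.077] jt7 -0.884 j7 -0.082 w 0.0374 pos [0.5346 0.1075 0.186 ] off [ 0.002   0.0009 -0.002 ] Ft [-1.  -0.4 -0.7]
```

step_arm([
  [[0,0,0.0001],[0,0,0.05]],
  [[0,-0.0001,0.0001],[0,0,0.1]],
  [[0,-0.0002,0.0001],[0,0,0.15]],
  [[0,-0.0002,0.0001],[0,0,0.15]],
])

```text
time: 8.25
ee_pos: [0.5344, 0.1076, 0.186]
eef_rot: [0.716, 0.698, -0.002, 0.001]
ft_force: [0.3, -2.1, 0.6]
width: 0.0371
```

```bash
python3 t.py
```

```text
t 8.25 turned 2.663 T [-0.395  0.031 -0.061] jt7 -0.884 j7 -0.226 w 0.0371 pos [0.5344 0.1076 0.186 ] off [ 0.002   0.0007 -0.002 ] Ft [-2.1  0.4 -0.6]
```

step_arm([
  [[0,0,0.0001],[0,0,0.05]],
  [[0,-0.0001,0.0001],[0,0,0.1]],
  [[0,-0.0002,0.0002],[0,0,0.15]],
  [[0,-0.0002,0.0002],[0,0,0.15]],
])

```text
time: 8.65
ee_pos: [0.5343, 0.1075, 0.1859]
eef_rot: [0.765, 0.644, -0.002, 0.001]
ft_force: [-0.5, -1.5, 1.4]
width: 0.0375
```

```bash
python3 t.py
```

```text
t 8.65 turned 2.81 T [-0.459  0.113 -0.038] jt7 -0.883 j7 -0.371 w 0.0375 pos [0.5343 0.1075 0.1859] off [ 0.0022  0.0006 -0.0021] Ft [-1.5 -0.2 -1.4]
```

step_arm([
  [[0,0,0.0001],[0,0,0.05]],
  [[0,-0.0001,0.0001],[0,0,0.1]],
  [[0,-0.0002,0.0002],[0,0,0.15]],
  [[0,-0.0002,0.0002],[0,0,0.15]],
])

```text
time: 9.05
ee_pos: [0.5341, 0.1076, 0.1858]
eef_rot: [0.811, 0.585, -0.002, 0.001]
ft_force: [-0.1, -1.6, 2.1]
width: 0.0374
```

```bash
python3 t.py
```

```text
t 9.05 turned 2.957 T [-0.456  0.168 -0.042] jt7 -0.883 j7 -0.516 w 0.0374 pos [0.5341 0.1076 0.1858] off [ 0.0022  0.0004 -0.0022] Ft [-1.6  0.5 -2.1]
```

step_arm([
  [[0,0,0.0001],[0,0,0.05]],
  [[0,-0.0001,0.0001],[0,0,0.1]],
  [[0,-0.0002,0.0002],[0,0,0.15]],
  [[0,-0.0002,0.0002],[0,0,0.15]],
])

```text
time: 9.45
ee_pos: [0.5339, 0.1076, 0.1856]
eef_rot: [0.852, 0.524, -0.002, 0.001]
ft_force: [0.5, -2.5, 2.1]
width: 0.0372
```

```bash
python3 t.py
```

```text
t 9.45 turned 3.105 T [-0.484  0.187 -0.062] jt7 -0.883 j7 -0.66 w 0.0372 pos [0.5339 0.1076 0.1856] off [ 0.0023  0.0002 -0.0024] Ft [-2.   1.6 -2.1]
```

step_arm([
  [[0,0,0.0001],[0,0,0.05]],
  [[0,-0.0001,0.0001],[0,0,0.1]],
  [[0,-0.0002,0.0001],[0,0,0.15]],
  [[0,-0.0002,0.0001],[0,0,0.15]],
])

```text
time: 9.85
ee_pos: [0.5338, 0.1077, 0.1856]
eef_rot: [0.888, 0.46, -0.002, 0.001]
ft_force: [-0.8, -0.5, 1.8]
width: 0.0377
```

```bash
python3 t.py
```

```text
t 9.85 turned 3.252 T [-0.498  0.177 -0.05 ] jt7 -0.883 j7 -0.805 w 0.0377 pos [0.5338 0.1077 0.1856] off [ 0.0023  0.0001 -0.0024] Ft [-0.9 -0.3 -1.8]
```

step_arm([
  [[0,0,0.0001],[0,0,0.05]],
  [[0,-0.0001,0.0001],[0,0,0.1]],
  [[0,-0.0002,0.0001],[0,0,0.15]],
  [[0,-0.0002,0.0001],[0,0,0.15]],
])

```text
time: 10.25
ee_pos: [0.5336, 0.1079, 0.1855]
eef_rot: [0.919, 0.394, -0.002, 0.002]
ft_force: [0.4, -1.2, 1.7]
width: 0.0376
```

```bash
python3 t.py; python3 look.py w5
```

```text
t 10.25 turned 3.399 T [-0.452  0.184 -0.024] jt7 -0.883 j7 -0.949 w 0.0376 pos [0.5336 0.1079 0.1855] off [ 0.0023 -0.0001 -0.0025] Ft [-0.6  1.1 -1.7]
{'time': 10.3, 'joint_positions': [-0.806, 0.193, 0.59, 1.752, -0.109, 1.233, -0.948], 'ee_pos': [0.534, 0.108, 0.185], 'eef_rot': [0.919, 0.394, -0.002, 0.002], 'ft_force': [0.411, -1.397, 1.51], 'torque': [-0.51, 0.185, -0.019], 'width': 0.037}
```

View pics/w5.png

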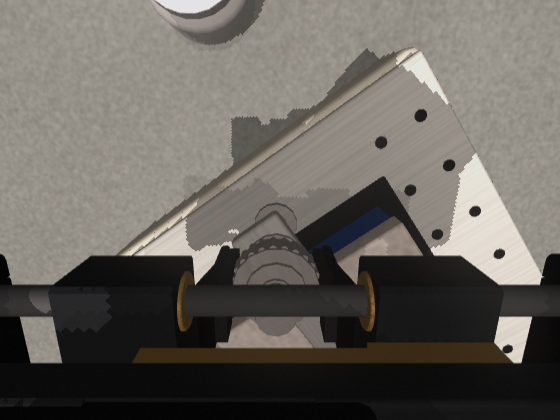

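The nut is still gripped squarely between the pads (235 to 322), and there's no contact torque yet.

step_arm([
  [[0,0,0.0001],[0,0,0.05]],
  [[0,-0.0001,0.0001],[0,0,0.1]],
  [[0,-0.0002,0.0001],[0,0,0.15]],
  [[0,-0.0002,0.0001],[0,0,0.15]],
])

```text
time: 10.7
ee_pos: [0.5335, 0.108, 0.1854]
eef_rot: [0.946, 0.325, -0.002, 0.002]
ft_force: [-0.1, -2.0, 1.6]
width: 0.0374
```

```bash
python3 t.py
```

```text
t 10.7 turned 3.546 T [-0.45   0.181 -0.031] jt7 -0.881 j7 -1.093 w 0.0374 pos [0.5335 0.108  0.1854] off [ 0.0023 -0.0003 -0.0026] Ft [-1.3  1.5 -1.6]
```

step_arm([
  [[0,0,0.0001],[0,0,0.05]],
  [[0,-0.0001,0.0001],[0,0,0.1]],
  [[0,-0.0002,0.0001],[0,0,0.15]],
  [[0,-0.0002,0.0001],[0,0,0.15]],
])

```text
time: 11.1
ee_pos: [0.5334, 0.1081, 0.1853]
eef_rot: [0.967, 0.255, -0.002, 0.002]
ft_force: [0.3, -2.4, 1.9]
width: 0.0375
```

```bash
python3 t.py
```

```text
t 11.1 turned 3.693 T [-0.54  0.17 -0.03] jt7 -0.88 j7 -1.238 w 0.0375 pos [0.5334 0.1081 0.1853] off [ 0.0023 -0.0004 -0.0027] Ft [-0.9  2.3 -1.9]
```

step_arm([
  [[0,0,0.0001],[0,0,0.05]],
  [[0,-0.0001,0.0001],[0,0,0.1]],
  [[0,-0.0002,0.0001],[0,0,0.15]],
  [[0,-0.0002,0.0001],[0,0,0.15]],
])

```text
time: 11.5
ee_pos: [0.5334, 0.1083, 0.1852]
eef_rot: [0.983, 0.183, -0.001, 0.002]
ft_force: [-0.2, -2.2, 1.3]
width: 0.0372
```

```bash
python3 t.py
```

```text
t 11.5 turned 3.841 T [-0.434  0.206 -0.013] jt7 -0.88 j7 -1.382 w 0.0372 pos [0.5334 0.1083 0.1852] off [ 0.0022 -0.0006 -0.0028] Ft [-1.   2.  -1.3]
```

step_arm([
  [[0,0,0.0001],[0,0,0.05]],
  [[0,-0.0001,0.0001],[0,0,0.1]],
  [[0,-0.0002,0.0001],[0,0,0.15]],
  [[0,-0.0002,0.0001],[0,0,0.15]],
])

```text
time: 11.9
ee_pos: [0.5333, 0.1084, 0.1851]
eef_rot: [0.994, 0.11, -0.001, 0.002]
ft_force: [-0.7, -1.5, 0.9]
width: 0.0373
```

```bash
python3 t.py
```

```text
t 11.9 turned 3.988 T [-0.469  0.13  -0.055] jt7 -0.878 j7 -1.526 w 0.0373 pos [0.5333 0.1084 0.1851] off [ 0.0021 -0.0007 -0.0029] Ft [-1.   1.3 -0.9]
```

step_arm([
  [[0,0,0.0001],[0,0,0.05]],
  [[0,-0.0001,0.0001],[0,0,0.1]],
  [[0,-0.0001,0.0001],[0,0,0.12]],
  [[0,-0.0001,0.0001],[0,0,0.12]],
])

```text
time: 12.3
ee_pos: [0.5333, 0.1086, 0.185]
eef_rot: [0.999, 0.051, -0.001, 0.002]
ft_force: [-1.4, -2.0, 2.5]
width: 0.0374
```

```bash
python3 t.py;python3 - <<'E'
from bench import r
import cv2,numpy as np
c=r.camera("scene");cv2.imwrite("pics/s6.png",c["pixels"]);cv2.imwrite("pics/s6z.png",cv2.resize(c["pixels"][185:255,275:370],None,fx=8,fy=8,interpolation=cv2.INTER_CUBIC))
E
```

```text
t 12.3 turned 4.105 T [-0.512  0.233  0.308] jt7 -0.7 j7 -1.641 w 0.0374 pos [0.5333 0.1086 0.185 ] off [ 0.002  -0.0008 -0.003 ] Ft [-1.7  1.9 -2.5]
```

View pics/s6z.png

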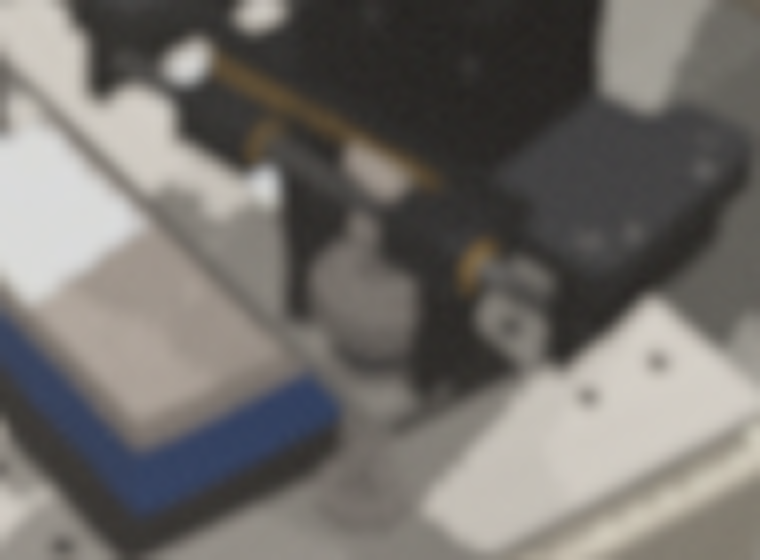

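Torque about z has jumped to +0.31 at 4.105 rad, so the nut is meeting the washer. The scene view shows the pads on the nut and nothing displaced. I'll use small steps from here.

step_arm([
  [[0,0,0],[0,0,0.02]],
  [[0,0,0],[0,0,0.04]],
  [[0,0,0],[0,0,0.04]],
  [[0,0,0],[0,0,0.04]],
])

```text
time: 12.75
ee_pos: [0.5333, 0.1086, 0.185]
eef_rot: [0.999, 0.032, -0.001, 0.002]
ft_force: [0.1, -1.8, 1.8]
width: 0.0374
```

```bash
python3 t.py
```

```text
t 12.75 turned 4.145 T [-0.45   0.262  0.361] jt7 -0.406 j7 -1.679 w 0.0374 pos [0.5333 0.1086 0.185 ] off [ 0.002  -0.0009 -0.003 ] Ft [-0.1  1.8 -1.8]
```

step_arm([
  [[0,0,0],[0,0,0.025]],
  [[0,0,0],[0,0,0.05]],
  [[0,0,0],[0,0,0.05]],
  [[0,0,0],[0,0,0.05]],
])

```text
time: 13.15
ee_pos: [0.5333, 0.1087, 0.1851]
eef_rot: [1.0, 0.007, -0.001, 0.002]
ft_force: [-0.3, -1.7, 1.9]
width: 0.0373
```

```bash
python3 t.py
```

```text
t 13.15 turned 4.195 T [-0.411  0.267  0.408] jt7 -0.481 j7 -1.728 w 0.0373 pos [0.5333 0.1087 0.1851] off [ 0.002  -0.0009 -0.003 ] Ft [-0.4  1.7 -1.8]
```

step_arm([
  [[0,0,0],[0,0,0.02]],
  [[0,0,0],[0,0,0.04]],
  [[0,0,0],[0,0,0.04]],
  [[0,0,0],[0,0,0.04]],
])

```text
time: 13.55
ee_pos: [0.5333, 0.1087, 0.185]
eef_rot: [1.0, -0.013, -0.001, 0.002]
ft_force: [-0.8, -2.4, 1.6]
width: 0.0373
```

```bash
python3 t.py; python3 look.py w7; for i in 1 2 ; do python3 t.py|cut -c1-60; done
```

```text
t 13.55 turned 4.235 T [-0.406  0.309  0.504] jt7 -0.529 j7 -1.767 w 0.0373 pos [0.5333 0.1087 0.185 ] off [ 0.0019 -0.001  -0.003 ] Ft [-0.8  2.4 -1.6]
{'time': 13.6, 'joint_positions': [-0.888, 0.202, 0.685, 1.757, -0.131, 1.233, -1.767], 'ee_pos': [0.533, 0.109, 0.185], 'eef_rot': [1.0, -0.013, -0.001, 0.002], 'ft_force': [-0.813, -1.087, 2.332], 'torque': [-0.315, 0.225, 0.466], 'width': 0.037}
t 13.6 turned 4.235 T [-0.315  0.225  0.466] jt7 -0.482 j7 -
t 13.6 turned 4.235 T [-0.315  0.225  0.466] jt7 -0.482 j7 -
```

View pics/w7.png

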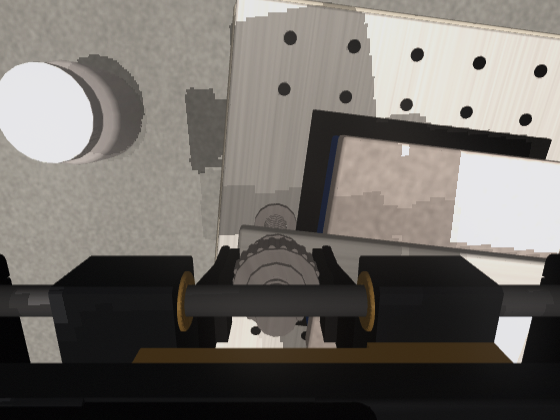

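The pads still hold square. Torque rises at about 1.4 N m/rad, close to the stated 1.5, so nothing is slipping and the hex nut isn't turning. One last small increment, for margin.

step_arm([
  [[0,0,0],[0,0,0.015]],
  [[0,0,0],[0,0,0.03]],
  [[0,0,0],[0,0,0.03]],
  [[0,0,0],[0,0,0.03]],
])

```text
time: 14.0
ee_pos: [0.5333, 0.1087, 0.1851]
eef_rot: [1.0, -0.028, -0.001, 0.002]
ft_force: [-0.1, -1.7, 2.5]
width: 0.0373
```

```bash
python3 t.py
```

```text
t 14.0 turned 4.264 T [-0.275  0.225  0.528] jt7 -0.563 j7 -1.796 w 0.0373 pos [0.5333 0.1087 0.1851] off [ 0.0019 -0.001  -0.003 ] Ft [-0.   1.7 -2.4]
```

step_arm([
  [[0,0,0],[0,0,0]],
  [[0,0,0],[0,0,0]],
  [[0,0,0],[0,0,0]],
  [[0,0,0],[0,0,0]],
  [[0,0,0],[0,0,0]],
], hand=-1)

```text
time: 14.5
ee_pos: [0.5332, 0.1088, 0.185]
eef_rot: [1.0, -0.028, -0.001, 0.002]
ft_force: [-1.0, -0.3, 0.3]
width: 0.0693
```

```bash
python3 t.py
```

```text
t 14.5 turned 4.265 T [-0.036  0.169 -0.021] jt7 -0.003 j7 -1.796 w 0.0693 pos [0.5332 0.1088 0.185 ] off [ 0.0019 -0.0009 -0.003 ] Ft [-1.   0.3 -0.3]
```

step_arm([
  [[0,0,0],[0,0,0]],
  [[0,0,0],[0,0,0]],
  [[0,0,0],[0,0,0]],
  [[0,0,0],[0,0,0]],
  [[0,0,0],[0,0,0]],
])

```text
time: 15.0
ee_pos: [0.5332, 0.1088, 0.185]
eef_rot: [1.0, -0.028, -0.001, 0.002]
ft_force: [-0.1, -0.7, 0.5]
width: 0.0867
```

```bash
python3 t.py
```

```text
t 15.0 turned 4.264 T [-0.049  0.212 -0.001] jt7 -0.0 j7 -1.796 w 0.0867 pos [0.5332 0.1088 0.185 ] off [ 0.0019 -0.0009 -0.003 ] Ft [-0.1  0.7 -0.5]
```

After release the torque reads about 0, so there's no sensor bias and the final torque was about 0.53–0.56 N m. I'll lift clear.

step_arm([
  [[0,0,-0.015],[0,0,0]],
  [[0,0,-0.04],[0,0,0]],
  [[0,0,-0.075],[0,0,0]],
  [[0,0,-0.11],[0,0,0]],
  [[0,0,-0.115],[0,0,0]],
])

```text
time: 15.5
ee_pos: [0.535, 0.1094, 0.304]
eef_rot: [1.0, -0.028, 0.002, 0.001]
ft_force: [-0.1, -0.5, -0.6]
width: 0.0873
```

step_arm([
  [[-0.03,0,-0.02],[0,0,0]],
  [[-0.06,0,-0.04],[0,0,0]],
  [[-0.07,0,-0.05],[0,0,0]],
  [[-0.07,0,-0.05],[0,0,0]],
])

```text
time: 15.9
ee_pos: [0.4647, 0.114, 0.3549]
eef_rot: [1.0, -0.027, 0.003, -0.0]
ft_force: [0.1, -0.6, -0.1]
width: 0.0868
```

```bash
python3 t.py; python3 look.py w8; python3 - <<'E'
from bench import r
import cv2
c=r.camera("top");cv2.imwrite("pics/top8.png",c["pixels"])
c=r.camera("scene");cv2.imwrite("pics/s8.png",c["pixels"])
E
```

```text
t 15.9 turned 4.263 T [-0.019  0.12   0.035] jt7 -0.575 j7 -2.001 w 0.0868 pos [0.4647 0.114  0.3549] off [0.0698 0.0007 0.1673] Ft [0.1 0.6 0.1]
{'time': 15.95, 'joint_positions': [-1.006, -0.082, 0.634, 1.634, 0.051, 1.57, -2.0], 'ee_pos': [0.465, 0.114, 0.354], 'eef_rot': [1.0, -0.028, 0.002, 0.0], 'ft_force': [-0.332, -0.115, -0.903], 'torque': [-0.041, 0.229, -0.003], 'width': 0.087}
```

View pics/w8.png

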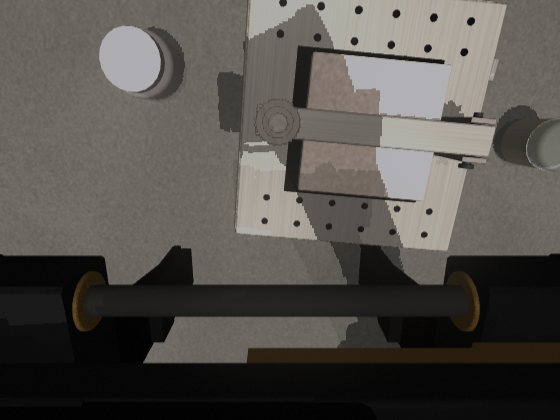

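View pics/s8.png

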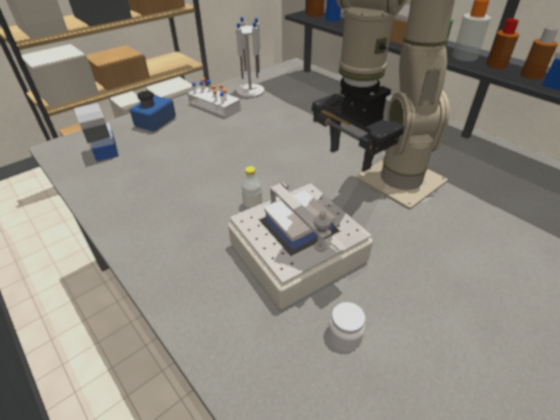

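The gripper is clear. In the scene view the tub (347,322), bottle (251,188) and shaker are where they were at the start, and the nut is at (322,222). The wrist view shows the nut seated at (278,122). I'll hand it in.

```bash
python3 -c "
from bench import r
print(r.close_job(), r.read_state()['time'])"
```

```text
the job is handed in; nothing more can be done
the job is handed in; nothing more can be done
```

I ran the lock nut down the stud in one clockwise stroke of 4.26 rad and tightened it against the fibre washer. Then I let go, lifted the gripper clear and handed the job in. The last picture check was at about 16 s of the 51 s allowed.

**Tightness:** The nut met the washer at about 4.1 rad, the top of the stated range. I tightened it about 0.16 rad past that. The final torque was 0.53 N m at the wrist, and joint 7 read 0.56. After release the wrist torque was back near zero, so the reading was not offset.

**Hex nut:** The torque rose at about 1.4 N m per rad, close to the stated 1.5, and stayed under 0.8 N m. That suggests nothing slipped and the hex nut did not turn. I did not measure the hex nut's angle directly, because the lock nut hides most of it from the cameras.

**Other objects:** In the last scene picture the tub, the bottle and the shaker are where they started. I did not check the spanner separately, though the arm never went near it.

**Disagreement:** The axis found from the pictures was about 1 mm from the one the grip traced while turning. Side forces stayed at or below about 5 N, so it did no harm.

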